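Close the sander's dust port with its sprung cap

ROBOT

A 6-joint arm with a two-finger parallel gripper is mounted at the origin on the work surface. World frame = base frame: x ahead of the robot, y to its left, z up, the work surface at z = 0. Lengths are in m, angles in degrees, forces in N, time in s.
With the tool pointing down it reaches from about 0.375 to 0.9 m from the base axis. Payload 3.1 kg.
Tool frame: the origin (TCP) lies at the very end of the fingers, on their centre line; the grasp point (between the pads) lies 19 mm behind it; z points along the fingers, y is the line along which they close (so a half turn about z gives the same grasp; the last joint's range is limited). The gripper opens to 87 mm and grips with 3 to 60 N. Pads are 19 mm wide; open, the fingers measure 117 mm over their backs; the gripper's body (75 mm by 190 mm) begins 51 mm behind the grasp point.
Start: joints at [-87.233, 30.224, 82.088, -0, 67.689, -10.227], TCP at [0.141, -0.609, 0.223] pointing down, gripper open.
Joint ranges: [-176.69, 176.69], [-43.24, 126.21], [12.49, 139.97], [-82, 262], [0, 151.66], [-163.58, 163.58]. Speed limits (degrees/s): [159.86, 159.86, 180, 180, 180, 180].

INTERFACE

Orientations are given as a 3x3 rotation matrix whose columns are the frame's x, y, z axes.
In Python, from rig import bot gives the robot as it stands.
- The arm moves only by the tool move_arm, never from a script. Its argument "increments" is a list of rows, each an object with "xyz": the shift along the tool's x, y, z in mm, a list of three; "roll": the turn about the tool's z in rad; "grip": the opening in per cent of the stroke, from 0 (shut) to 100 (fully open). A call has 1 to 5 rows; each row shifts and turns the commanded pose from where the row before left it, along the tool's axes as they then stand; what a row does not reach is not made up. A row lasts 1/12 s, in which the tool goes at most 41.7 mm and 7.16 degrees, less where a joint would pass 70% of its speed; a pose out of reach is approached as far as the arm can. A call is refused whole if a number of a shift passes 41.7 or a number of a turn 0.125, either way. A call with a gripper value outside its range is refused whole. The fingers move at their own pace and stop on an object; the grip force is fixed at half the most. Time passes only in rows, so rows that do not move let the fingers close. It gives the time, the measured TCP pose, the force, the opening and the grip force at its end, in the units of the state.
- bot.read_state(): the state, without advancing time (a new reading comes with each control period).
- bot.capture(name): name is "scene" or "side" or "wrist"; returns (picture, depth): 480x640x3 uint8, red, green, blue; 480x640 float32, m along the optical axis (not along the pixel's ray), 0 where there is no reading.
- bot.camera_model(name): a dict with "intrinsics" (3x3 intrinsics, pixels), "D" ([k1, k2, p1, p2, k3] as OpenCV has them; the pictures are not rectified), "rvec" (rotation vector, rad) and "tvec" (3), from world to camera coordinates, as OpenCV has them; the wrist camera has in their place "tool_from_camera" (4x4, takes a point from camera to tool coordinates, whose origin is the TCP and whose axes are the flange's). Camera axes: x right, y down, z forward; pixel columns grow to the right and rows downward; lengths in m; the calibration is good to about 2 mm. A picture is of the moment at which its call begins: read the wrist's pose just before it. camera_model takes no time and is no camera call.
- bot.hand_in(): hands the job in; it is judged then, once.
Trained networks look in the newest picture that a camera, given by its name, has taken for a name from the list of things; names that differ only in an ending like _2 or _b are one class to them, and where a whole thing is asked for, a point or a joint stands for the part that bears it (a point fixed in the world has none). Each returns a list of dicts, best first, with "conf" (0 to 1); they miss things now and then, are a little off and sometimes report something else, mostly with a low value. They report only what shows in the picture. A call takes as long as a camera call. They do not tell look-alikes from the thing itself.
- bot.spot_in(label, camera): "at" ([x, y, z] in m, in the coordinates of the camera as it stood for that picture, good to about 4 mm: the middle of the surface that is visible of it).
- bot.trace(label, camera): "mask" (480x640 bool, what is visible of it).
The state is a dict: "time_s": time; "joint_positions": joint angles; "qvel": joint speeds; "tau": joint torques, N m; "position": TCP position; "tcp_rot": TCP orientation; "force": force on the tool from outside, world axes, zero at the start; "moment": the same for the moment, N m; "opening": opening from 0.0 (shut) to 1.0 (fully open); "grasp_force": force on a finger pad.
Only numpy, scipy, OpenCV 4.12 (cv2) and the standard library are available. Lean on these libraries where they do the work, as an engineer would, in place of code of your own. Each camera call takes 0.05 s, during which the arm holds its last target. There are 200 camera calls.

TASK

Close the red sander's open dust port with the black cap: pinch its two orange tabs together, press the cap gently home into the port against the sprung seal, and let the tabs go so that they spring out under the rim and hold it there. Do not crush the tabs or ram the port, leave the other things alone, and finish with the cap latched and the gripper clear.

Things in the scene. Friction and masses are not known exactly. Their poses are not given: they have to be found in the camera images.
- cap: the dust cap: black, lying plug-down on the bench, two upright orange tabs on top, about 114 g. Origin at the centre of the plug's flat underside, z up, tabs at +x and -x. In mm above the underside: plug 0 to 16, 52 across, its lowest 3.5 chamfered to 45 across; flange 16 to 20, 74 across; a small boss in the middle, 15 wide, up to 26; tabs up to 48
- pinch (a point): on the cap's axis, 41 mm above its underside, between the two tabs. The tabs rise from the flange (z 20) to z 48, each 18 mm wide along the cap's y; their outer faces are 46 mm apart when free, 34 mm when pinched fully in. Fingertips can stand on the flange outside the tabs
- lips (a point): on the cap's axis, 6 mm above its underside. Each tab carries an orange lip below the flange, z 3.5 to 8.5 mm, that moves with it: across both lips 62 mm when free, too wide for the port's mouth, and 50 mm when pinched fully in
- tab_a (a joint): how far the cap's +x tab is pinched inward, m: 0 free, 0.006 fully in (hard stop); its lip clears the port's mouth above about 0.004. Spring: 3 N to start, 8 N at full travel. Pinch with 15 to 25 N a side; more than 40 N a side may break it
- tab_b (a joint): the same for the cap's -x tab
- machine: small red disc sander with an upright dust port, fixed on a plywood board 170 (x) by 240 (y) by 12 mm thick. Origin on the port's vertical axis at bench height, z up; the board reaches 85 mm either way in x, 80 mm to -y, 160 mm to +y. The red housing under the port is 86 mm square, 82 mm high; the rest of the machine (+y side) is no higher than 94 mm
- port (a point): on the port's vertical axis at the flat top of the red housing, 82 mm above the bench. From here stands the port's tube, 70 mm across, black with a bright aluminium rim on top. The tube is telescopic, locked at a setting this point does not show: the rim's top is 22 to 56 mm above this point. It does not move in use, and takes 25 N
- port_foot (a point): on the port's axis at bench height. Inside of the port: the rim is 5 mm thick with a round mouth 55 mm wide; below it the tube widens to 67 mm, where the cap's lips can spring out. The cap fits any way round. Its lips are below the rim once its flange is within 2.5 mm of the rim's top; the flange on the rim is a hard stop
- seal (a joint): how far the yellow sprung seal disc inside the tube is pushed down, m: 0 free, its top then 8 mm below the rim's top. The cap's plug pushes it: 2 N at first, 9.5 N at 0.008, where the flange meets the rim. A latched cap is lifted by it against its lips and holds it at about 0.0055; an unlatched cap is pushed back out
- spare_cap: bystander: a blue one-piece screw cap, 66 mm across and 34 mm high with a round knob on top, no tabs; it belongs to another machine. Origin at the centre of its underside
- screwdriver: bystander: screwdriver with a purple handle, lying on the bench
- brush: bystander: bench brush, lying
- wrench: bystander: steel wrench, 150 mm, lying
- jar: bystander: clear jar with a grey lid, 60 mm across, 70 mm high
- oil: bystander: white oil bottle with a yellow band and red top, 44 mm across, 130 mm high
- module: bystander: red 50 mm motor block with a steel motor and shaft on top, 94 mm high
Things that resemble listed ones, but are neither listed nor needed, are in the scene too. What is shaped like the cap but pink is not meant.

How it is judged (in metres and radians):
On the way, in this order (a step that is already met when the one before it is completed fails the run):
1. the cap is picked up off the bench with both tabs pinched in (height (world z) of cap above 0.03 m and value of joint each of tab_a, tab_b above 0.0035 m), for 0.2 s.
2. with the tabs pinched, the cap is in the port and pushes the seal down (horizontal distance between cap and port below 0.004 m and angle between cap's own z axis and vertical below 0.1 rad and value of joint seal above 0.004 m and value of joint each of tab_a, tab_b above 0.0025 m), for 0.1 s.
At the end, for the whole second after the job is handed in: the cap sits in the port, level within 0.1 rad and within 4 mm of its axis, at rest and not held; both tabs are out (each within 2 mm of free) under the rim; the latched cap keeps the seal pushed down more than 4.5 mm (horizontal distance between cap and port below 0.004 m and angle between cap's own z axis and vertical below 0.1 rad and value of joint seal above 0.0045 m and value of joint each of tab_a, tab_b below 0.002 m and linear speed of cap below 0.01 m/s); the robot touches nothing.
It fails at once if the port is rammed: more than 30 N between the cap and the machine (contact force between cap and machine above 30 N).
It fails at once if the cap is crushed: more than 90 N in all between the fingers and the cap (about 45 N a side) (contact force between the fingers and cap above 90 N).
It fails at once if the gripper presses on the machine with more than 15 N (contact force between the fingers and machine above 15 N).
It fails at once if a bystander is moved by more than 20 mm (distance of any of spare_cap, screwdriver, brush, wrench, jar, oil, module from where it was at the start of the episode above 0.02 m).
It also fails if it takes over 45 s, if anything falls off the work surface, if the arm or the gripper's body presses on something with over 40 N, if the wrist force passes 120 N, or if a joint passes its speed limit or range.

## Working session

There is one attempt and no reset: what is moved stays moved. The work goes in short steps, Python scripts to look and compute and a tool call to move; the robot and the scene stay as the last step left them, time stands still between calls to the robot, and variables do not carry over. Pictures are saved under pics/ and viewed, at most 10 in all, crops included, and the job is handed in when it is done.

Besides the shell and the picture viewer there is one more tool, called after "Call:" as name(argument=value, ...) on one line, values as JSON. move_arm: Moves the arm, as the interface text tells. Its arguments: {"type":"object","properties":{"increments":{"type":"array"}},"required":["increments"]}

```bash
mkdir -p pics; cat > h.py <<'E'
import numpy as np, cv2
from rig import bot
def pose(name):
    m=bot.camera_model(name); K=np.array(m["intrinsics"],float); D=np.array(m["D"],float)
    if "rvec" in m:
        R=cv2.Rodrigues(np.array(m["rvec"],float))[0]; t=np.array(m["tvec"],float).ravel()
        return K,D,R.T,-R.T@t
    s=bot.read_state(); T=np.array(m["tool_from_camera"]); Rt=np.array(s["tcp_rot"]); p=np.array(s["position"])
    return K,D,Rt@T[:3,:3],Rt@T[:3,3]+p
def snap(name):
    P=pose(name); im,d=bot.capture(name); return im,d,P
def save(im,fn): cv2.imwrite("pics/"+fn,cv2.cvtColor(np.ascontiguousarray(im),cv2.COLOR_RGB2BGR))
def world(P,u,v,d):
    K,D,R,o=P; n=cv2.undistortPoints(np.array([[[u,v]]],float).reshape(-1,1,2),K,D).reshape(-1,2)[0]
    return R@(np.array([n[0],n[1],1])*d)+o
def proj(P,X):
    K,D,R,o=P; r=cv2.Rodrigues(R.T)[0]; return cv2.projectPoints(np.array(X,float).reshape(-1,1,3),r,-R.T@o,K,D)[0].reshape(-1,2)
def cloud(P,d,mask):
    K,D,R,o=P; v,u=np.nonzero(mask&(d>0)); n=cv2.undistortPoints(np.stack([u,v],1).astype(float).reshape(-1,1,2),K,D).reshape(-1,2)
    z=d[v,u]; return np.c_[n*z[:,None],z]@R.T+o,u,v
E
python3 - <<'E'
from h import *
for c in("scene","side"):
    im,d,P=snap(c); save(im,c+".png"); print(c,P[3].round(3))
    for l in("cap","pinch","machine","spare_cap","module","oil","jar"):
        for r in bot.spot_in(l,c)[:3]:
            X=np.array(r["at"]); W=P[2]@X+P[3]; print(l,round(r["conf"],2),W.round(3),proj(P,W).round()[0])
E
```

```text
scene [ 0.91  -0.467  1.162]
cap 0.88 [ 0.407 -0.245  0.019] [196. 316.]
cap 0.84 [ 0.344 -0.109  0.019] [220. 255.]
cap 0.77 [ 0.47  -0.118  0.023] [260. 291.]
pinch 0.85 [ 0.411 -0.248  0.022] [196. 318.]
pinch 0.81 [ 0.344 -0.107  0.02 ] [220. 254.]
pinch 0.8 [ 0.473 -0.123  0.018] [259. 294.]
machine 0.76 [0.616 0.199 0.04 ] [407. 226.]
spare_cap 0.78 [ 0.548 -0.256  0.012] [242. 364.]
module 0.86 [0.317 0.365 0.048] [347. 113.]
oil 0.81 [ 0.743 -0.223  0.085] [330. 404.]
jar 0.93 [ 0.742 -0.064  0.073] [382. 342.]
jar 0.71 [0.614 0.201 0.045] [407. 224.]
side [0.195 0.878 0.709]
cap 0.93 [ 0.47  -0.11   0.017] [364. 252.]
cap 0.84 [ 0.341 -0.096  0.021] [415. 265.]
cap 0.68 [ 0.405 -0.236  0.017] [403. 232.]
pinch 0.84 [ 0.338 -0.093  0.018] [416. 268.]
pinch 0.72 [ 0.471 -0.107  0.018] [363. 252.]
pinch 0.69 [0.454 0.018 0.014] [353. 284.]
machine 0.66 [0.578 0.296 0.053] [242. 336.]
spare_cap 0.82 [ 0.541 -0.244  0.016] [355. 220.]
module 0.72 [0.301 0.382 0.077] [373. 411.]
oil 0.67 [ 0.727 -0.199  0.066] [285. 198.]
oil 0.57 [0.577 0.292 0.051] [243. 335.]
jar 0.71 [ 0.731 -0.036  0.049] [254. 232.]
```

View pics/scene.png

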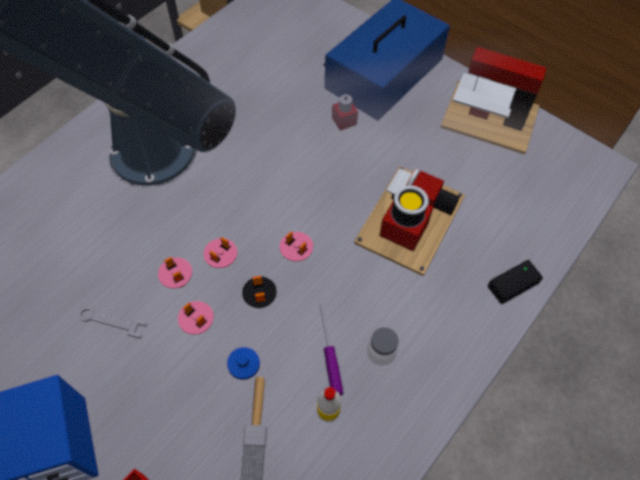

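View pics/side.png

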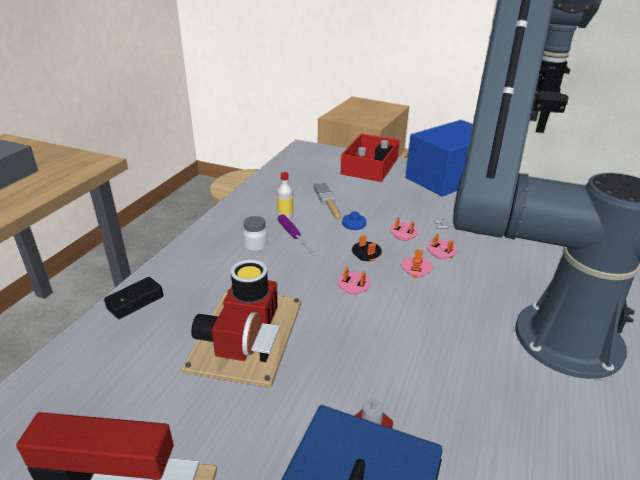

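The candidates for the cap in the scene view are the black one at (259,292) and the pink ones at (175,272), (220,252), (296,246) and (196,317), with the blue spare at (243,363). The black one is the one I want; in the side view it is at (366,248). The port is at (410,203) in scene and (249,275) in side.

```bash
python3 - <<'E'
from h import *
for c,cp,pp in(("scene",(259,292),(410,203)),("side",(366,248),(249,275))):
    im,d,P=snap(c); hsv=cv2.cvtColor(im,cv2.COLOR_RGB2HSV).astype(int)
    yy,xx=np.mgrid[:480,:640]
    near=np.hypot(xx-cp[0],yy-cp[1])<20
    org=near&(hsv[...,0]<20)&(hsv[...,1]>150)&(hsv[...,2]>60)
    X,u,v=cloud(P,d,org); print(c,"org",len(X),X.mean(0).round(4),X.min(0).round(3),X.max(0).round(3), X[:,2].round(3)[::6])
    n,l,st,ce=cv2.connectedComponentsWithStats(org.astype(np.uint8))
    for i in range(1,n):
        if st[i,4]>8: Y,_,_=cloud(P,d,l==i); print("  blob",ce[i].round(1),st[i,4],np.median(Y,0).round(4), Y[:,2].max().round(3))
    blk=near&(hsv[...,2]<60); X,u,v=cloud(P,d,blk); print("blk",len(X),X.mean(0).round(4),X.min(0).round(3),X.max(0).round(3))
    nr=np.hypot(xx-pp[0],yy-pp[1])<32
    X,u,v=cloud(P,d,nr); h=X[:,2]; print("port z hist",np.histogram(h,bins=np.arange(.07,.16,.004)))
    s=h>h.max()-.008; A=X[s]; print("rim",len(A),A.min(0).round(4),A.max(0).round(4),((A.min(0)+A.max(0))/2).round(4))
    yel=nr&(abs(hsv[...,0]-26)<6)&(hsv[...,1]>150)&(hsv[...,2]>100); X,_,_=cloud(P,d,yel); print("yel",len(X),np.median(X,0).round(4),X[:,2].std().round(4))
s=bot.read_state(); print(s["position"],np.array(s["tcp_rot"]).round(3),s["opening"],bot.camera_model("wrist")["tool_from_camera"])
E
```

```text
scene org 161 [ 0.47   -0.1204  0.0351] [ 0.441 -0.14   0.015] [ 0.492 -0.095  0.054] [0.049 0.054 0.049 0.043 0.047 0.04  0.035 0.034 0.015 0.027 0.031 0.025
 0.026 0.016 0.048 0.047 0.047 0.05  0.046 0.046 0.021 0.035 0.03  0.029
 0.029 0.026 0.022]
  blob [257.1 280.1] 71 [ 0.4548 -0.1076  0.0358] 0.054
  blob [259.6 296.2] 90 [ 0.4837 -0.1314  0.0339] 0.05
blk 626 [ 0.47   -0.1207  0.0195] [ 0.434 -0.154  0.011] [ 0.503 -0.084  0.029]
port z hist (array([ 54, 125, 494, 327,  70,  67,  42,  31,  46,  36,  25,  39,  69,
       289, 188, 178, 119,   1,   0,   0,   0,   0]), array([0.07 , 0.074, 0.078, 0.082, 0.086, 0.09 , 0.094, 0.098, 0.102,
       0.106, 0.11 , 0.114, 0.118, 0.122, 0.126, 0.13 , 0.134, 0.138,
       0.142, 0.146, 0.15 , 0.154, 0.158]))
rim 254 [0.5756 0.1675 0.1313] [0.6439 0.2366 0.1393] [0.6098 0.202  0.1353]
yel 310 [0.6085 0.2041 0.1255] 0.0022
side org 174 [ 0.4645 -0.1146  0.0311] [ 0.442 -0.149  0.002] [ 0.494 -0.091  0.05 ] [0.048 0.048 0.044 0.043 0.037 0.035 0.032 0.033 0.029 0.048 0.026 0.047
 0.019 0.023 0.043 0.021 0.044 0.041 0.039 0.033 0.033 0.033 
[... 427 characters left out ...]
), array([0.07 , 0.074, 0.078, 0.082, 0.086, 0.09 , 0.094, 0.098, 0.102,
       0.106, 0.11 , 0.114, 0.118, 0.122, 0.126, 0.13 , 0.134, 0.138,
       0.142, 0.146, 0.15 , 0.154, 0.158]))
rim 347 [0.5734 0.1686 0.1283] [0.6421 0.239  0.1363] [0.6078 0.2038 0.1323]
yel 216 [0.6107 0.2003 0.1261] 0.0011
[ 0.14057059 -0.60897641  0.22258147] [[ 0.974  0.225  0.   ]
 [ 0.225 -0.974 -0.   ]
 [-0.     0.    -1.   ]] 1.0021883302680452 [[-4.81924754e-04 -9.61356045e-01 -2.75307688e-01  7.54178201e-02]
 [ 9.99999398e-01 -1.91993468e-04 -1.08006567e-03  7.54396787e-04]
 [ 9.85470388e-04 -2.75308042e-01  9.61355559e-01 -1.62018221e-01]
 [ 0.00000000e+00  0.00000000e+00  0.00000000e+00  1.00000000e+00]]
```

Call:
move_arm(increments=[{"xyz": [28,-26,0],"roll": 0,"grip": 100},{"xyz": [28,-26,0],"roll": 0,"grip": 100},{"xyz": [28,-26,0],"roll": 0,"grip": 100},{"xyz": [28,-26,0],"roll": 0,"grip": 100},{"xyz": [28,-26,0],"roll": 0,"grip": 100}])

```text
time_s: 1.32
position: [0.2484, -0.4494, 0.2226]
tcp_rot: [[0.975, 0.224, 0.0], [0.224, -0.975, -0.0], [0.0, 0.0, -1.0]]
force: [1.2, -0.7, -0.2]
opening: 0.999
grasp_force: 0.0
```

Call:
move_arm(increments=[{"xyz": [28,-26,0],"roll": 0,"grip": 100},{"xyz": [28,-26,0],"roll": 0,"grip": 100},{"xyz": [28,-26,0],"roll": 0,"grip": 100},{"xyz": [28,-26,0],"roll": 0,"grip": 100},{"xyz": [28,-26,0],"roll": 0,"grip": 100}])

```text
time_s: 1.73
position: [0.3557, -0.2912, 0.2228]
tcp_rot: [[0.974, 0.224, 0.0], [0.224, -0.974, -0.001], [0.0, 0.001, -1.0]]
force: [0.3, -0.2, -0.8]
opening: 1.005
grasp_force: 0.0
```

Call:
move_arm(increments=[{"xyz": [0,0,0],"roll": -0.11,"grip": 100},{"xyz": [0,0,0],"roll": -0.11,"grip": 100},{"xyz": [0,0,0],"roll": -0.11,"grip": 100},{"xyz": [0,0,0],"roll": -0.11,"grip": 100},{"xyz": [0,0,0],"roll": -0.11,"grip": 100}])

```text
time_s: 2.15
position: [0.3552, -0.2925, 0.2228]
tcp_rot: [[0.709, 0.705, 0.0], [0.705, -0.709, -0.0], [-0.0, 0.001, -1.0]]
force: [1.2, 0.8, 0.4]
opening: 0.995
grasp_force: 0.0
```

Call:
move_arm(increments=[{"xyz": [40,-8.5,0],"roll": -0.02,"grip": 100},{"xyz": [40,-8.5,0],"roll": -0.02,"grip": 100},{"xyz": [40,-8.5,0],"roll": -0.02,"grip": 100},{"xyz": [40,-8.5,0],"roll": -0.02,"grip": 100},{"xyz": [40,-8.5,0],"roll": -0.02,"grip": 100}])

```text
time_s: 2.57
position: [0.4618, -0.1165, 0.2229]
tcp_rot: [[0.639, 0.769, 0.001], [0.769, -0.639, -0.0], [0.0, 0.001, -1.0]]
force: [0.4, -0.9, 0.0]
opening: 0.999
grasp_force: 0.0
```

Call:
move_arm(increments=[{"xyz": [0,0,0],"roll": 0,"grip": 100},{"xyz": [0,0,0],"roll": 0,"grip": 100}])

```text
time_s: 2.73
position: [0.4615, -0.1158, 0.2227]
tcp_rot: [[0.636, 0.772, 0.0], [0.772, -0.636, -0.0], [-0.0, 0.0, -1.0]]
force: [0.1, -0.6, 0.1]
opening: 1.003
grasp_force: 0.0
```

```bash
cat >> h.py <<'E'
def tabs(im,d,P,c):
    hsv=cv2.cvtColor(im,cv2.COLOR_RGB2HSV).astype(int); yy,xx=np.mgrid[:480,:640]
    org=(hsv[...,0]<20)&(hsv[...,1]>150)&(hsv[...,2]>60)
    X,u,v=cloud(P,d,org); k=(np.hypot(X[:,0]-c[0],X[:,1]-c[1])<.045)&(X[:,2]>.043)
    return X[k],u[k],v[k]
E
python3 - <<'E'
from h import *
im,d,P=snap("wrist"); save(im,"w1.png")
print(P[3].round(3),bot.read_state()["position"],np.array(bot.read_state()["tcp_rot"]).round(3).tolist())
X,u,v=tabs(im,d,P,(.469,-.119)); print(len(X),X.mean(0).round(4),X.min(0).round(3),X.max(0).round(3))
k,lab,cen=cv2.kmeans(X.astype(np.float32),2,None,(3,50,1e-5),5,0)
for i in(0,1): print(cen[i],(lab==i).sum())
dv=cen[0]-cen[1]; print(np.hypot(*dv[:2]),np.degrees(np.arctan2(dv[1],dv[0])),cen.mean(0))
for r in bot.spot_in("pinch","wrist")[:3]: 
    W=P[2]@np.array(r["at"])+P[3]; print(r["conf"],W.round(4),proj(P,W).round())
E
```

```text
[ 0.51  -0.058  0.385] [ 0.4610305  -0.11723314  0.22262947] [[0.638, 0.77, 0.0], [0.77, -0.638, -0.001], [-0.0, 0.0, -1.0]]
186 [ 0.4693 -0.1187  0.0476] [ 0.446 -0.139  0.043] [ 0.491 -0.097  0.05 ]
[ 0.45336208 -0.10511938  0.04779074] 88
[ 0.48363534 -0.13081211  0.04735562] 98
0.03970625 139.67892 [ 0.4684987  -0.11796574  0.04757318]
0.95 [ 0.4204 -0.2296  0.0219] [[352. 304.]]
0.9 [ 0.4723 -0.1154  0.0212] [[325. 204.]]
0.79 [0.4586 0.0147 0.0228] [[235. 117.]]
```

```bash
python3 -c "
import cv2;im=cv2.imread('pics/w1.png');cv2.imwrite('pics/w1c.png',cv2.resize(im[100:340,180:500],None,fx=2,fy=2))"
```

```text
(no output)
```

View pics/w1c.png

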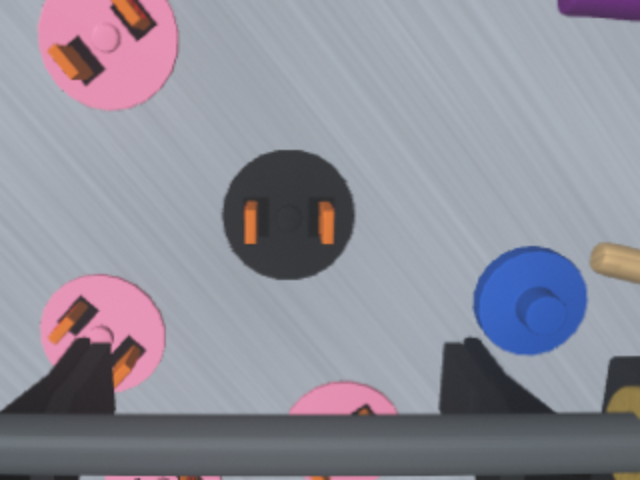

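Call:
move_arm(increments=[{"xyz": [1.5,3.4,30],"roll": 0.012,"grip": 100},{"xyz": [1.5,3.4,30],"roll": 0,"grip": 100},{"xyz": [0,0,30],"roll": 0,"grip": 100},{"xyz": [0,0,30],"roll": 0,"grip": 100},{"xyz": [0,0,30],"roll": 0,"grip": 100}])

```text
time_s: 3.25
position: [0.4676, -0.1222, 0.0716]
tcp_rot: [[0.652, 0.759, 0.001], [0.759, -0.652, -0.001], [0.0, 0.001, -1.0]]
force: [-0.6, -1.2, 0.8]
opening: 0.995
grasp_force: 0.0
```

Call:
move_arm(increments=[{"xyz": [0,0,0],"roll": 0,"grip": 100},{"xyz": [0,0,0],"roll": 0,"grip": 100}])

```text
time_s: 3.42
position: [0.4665, -0.121, 0.0716]
tcp_rot: [[0.651, 0.759, -0.004], [0.759, -0.651, 0.002], [-0.001, -0.004, -1.0]]
force: [0.8, 0.3, 1.4]
opening: 1.002
grasp_force: 0.0
```

```bash
python3 - <<'E'
from h import *
im,d,P=snap("wrist"); save(im,"w2.png")
s=[bot.read_state() for _ in range(1)][0]; R=np.array(s["tcp_rot"]); p=np.array(s["position"]); print(p.round(4),R.round(3).tolist())
X,u,v=tabs(im,d,P,(.469,-.119)); print(len(X))
k,lab,cen=cv2.kmeans(X.astype(np.float32),2,None,(3,50,1e-5),5,0)
print(cen,cen.mean(0)); dv=cen[0]-cen[1]; print(np.degrees(np.arctan2(dv[1],dv[0])))
c=cen.mean(0); c[2]=.024; print("tool shift mm",(R.T@(c-p)*1000).round(1))
E
```

```text
[ 0.4678 -0.1213  0.0729] [[0.651, 0.759, -0.0], [0.759, -0.651, 0.0], [-0.0, -0.0, -1.0]]
600
[[ 0.45383295 -0.10514693  0.0475015 ]
 [ 0.4842293  -0.13035718  0.04748709]] [ 0.46903113 -0.11775205  0.0474943 ]
140.32822
tool shift mm [ 3.5 -1.4 48.9]
```

Call:
move_arm(increments=[{"xyz": [3,-1.2,10],"roll": 0,"grip": 100},{"xyz": [0,0,14],"roll": 0,"grip": 100},{"xyz": [0,0,14],"roll": 0,"grip": 100},{"xyz": [0,0,9],"roll": 0,"grip": 100},{"xyz": [0,0,0],"roll": 0,"grip": 100}])

```text
time_s: 3.88
position: [0.469, -0.1169, 0.0253]
tcp_rot: [[0.649, 0.761, -0.0], [0.761, -0.649, 0.0], [-0.0, -0.0, -1.0]]
force: [-0.0, -0.6, 0.0]
opening: 0.998
grasp_force: 0.0
```

Call:
move_arm(increments=[{"xyz": [0,0,0],"roll": 0,"grip": 70},{"xyz": [0,0,0],"roll": 0,"grip": 60},{"xyz": [0,0,0],"roll": 0,"grip": 52},{"xyz": [0,0,0],"roll": 0,"grip": 46},{"xyz": [0,0,0],"roll": 0,"grip": 42}])

```text
time_s: 4.3
position: [0.4693, -0.117, 0.0261]
tcp_rot: [[0.649, 0.761, 0.001], [0.761, -0.649, -0.0], [0.0, 0.001, -1.0]]
force: [-0.6, 0.4, 0.0]
opening: 0.703
grasp_force: 0.0
```

Call:
move_arm(increments=[{"xyz": [0,0,0],"roll": 0,"grip": 38},{"xyz": [0,0,0],"roll": 0,"grip": 36},{"xyz": [0,0,0],"roll": 0,"grip": 36}])

```text
time_s: 4.55
position: [0.4691, -0.1169, 0.0257]
tcp_rot: [[0.649, 0.761, 0.0], [0.761, -0.649, -0.0], [0.0, 0.0, -1.0]]
force: [0.1, -0.0, 1.5]
opening: 0.479
grasp_force: 5.0
```

Call:
move_arm(increments=[{"xyz": [0,0,0],"roll": 0,"grip": 36},{"xyz": [0,0,0],"roll": 0,"grip": 36},{"xyz": [0,0,0],"roll": 0,"grip": 36},{"xyz": [0,0,0],"roll": 0,"grip": 36}])

```text
time_s: 4.88
position: [0.4691, -0.1169, 0.026]
tcp_rot: [[0.649, 0.761, 0.0], [0.761, -0.649, -0.0], [0.0, 0.0, -1.0]]
force: [-0.1, -0.1, 6.4]
opening: 0.37
grasp_force: 30.0
```

Call:
move_arm(increments=[{"xyz": [0,0,-10],"roll": 0,"grip": 36},{"xyz": [0,0,-20],"roll": 0,"grip": 36},{"xyz": [0,0,-20],"roll": 0,"grip": 36},{"xyz": [0,0,-25],"roll": 0,"grip": 36},{"xyz": [0,0,-25],"roll": 0,"grip": 36}])

```text
time_s: 5.3
position: [0.4682, -0.1165, 0.1264]
tcp_rot: [[0.649, 0.761, -0.002], [0.761, -0.649, 0.001], [-0.0, -0.002, -1.0]]
force: [0.9, -1.1, -1.8]
opening: 0.368
grasp_force: 30.0
```

Call:
move_arm(increments=[{"xyz": [0,0,-25],"roll": 0,"grip": 36},{"xyz": [0,0,-25],"roll": 0,"grip": 36},{"xyz": [0,0,-25],"roll": 0,"grip": 36},{"xyz": [0,0,-5],"roll": 0,"grip": 36},{"xyz": [0,0,0],"roll": 0,"grip": 36}])

```text
time_s: 5.72
position: [0.4698, -0.1173, 0.2073]
tcp_rot: [[0.649, 0.761, 0.004], [0.761, -0.649, -0.002], [0.001, 0.004, -1.0]]
force: [0.3, 0.6, -1.7]
opening: 0.369
grasp_force: 30.0
```

Call:
move_arm(increments=[{"xyz": [20,-8,0],"roll": 0,"grip": 36},{"xyz": [30,-12,0],"roll": 0,"grip": 36},{"xyz": [30,-12,0],"roll": 0,"grip": 36},{"xyz": [30,-12,0],"roll": 0,"grip": 36},{"xyz": [30,-12,0],"roll": 0,"grip": 36}])

```text
time_s: 6.13
position: [0.5159, 0.0275, 0.2034]
tcp_rot: [[0.649, 0.76, -0.004], [0.76, -0.649, 0.001], [-0.002, -0.004, -1.0]]
force: [-0.3, -0.5, -1.5]
opening: 0.372
grasp_force: 30.0
```

Call:
move_arm(increments=[{"xyz": [30,-12,0],"roll": 0,"grip": 36},{"xyz": [30,-12,0],"roll": 0,"grip": 36},{"xyz": [30,-12,0],"roll": 0,"grip": 36},{"xyz": [20,-8,0],"roll": 0,"grip": 36},{"xyz": [0,0,0],"roll": 0,"grip": 36}])

```text
time_s: 6.55
position: [0.555, 0.1422, 0.2032]
tcp_rot: [[0.646, 0.763, -0.002], [0.763, -0.646, 0.002], [-0.0, -0.003, -1.0]]
force: [-0.8, -0.5, -1.4]
opening: 0.367
grasp_force: 30.0
```

```bash
cat >> h.py <<'E'
def circ(A):
    x,y=A[:,0],A[:,1]; s=np.linalg.lstsq(np.c_[2*x,2*y,np.ones(len(x))],x*x+y*y,rcond=None)[0]; return s[:2],np.sqrt(s[2]+s[0]**2+s[1]**2)
E
python3 - <<'E'
from h import *
im,d,P=snap("wrist"); save(im,"w3.png")
s=bot.read_state(); R=np.array(s["tcp_rot"]); p=np.array(s["position"]); print(p.round(4),R.round(3).tolist())
X,u,v=cloud(P,d,d>0); r=np.hypot(X[:,0]-.609,X[:,1]-.2025)
k=(r<.04)&(X[:,2]>.115)&(X[:,2]<.15); A=X[k]; print(len(A),np.histogram(A[:,2],bins=np.arange(.115,.151,.003)))
hsv=cv2.cvtColor(im,cv2.COLOR_RGB2HSV).astype(int)[v[k],u[k]]
y=(abs(hsv[:,0]-26)<7)&(hsv[:,1]>130)&(hsv[:,2]>80); print("seal",y.sum(),np.median(A[y],0),circ(A[y]))
m=(~y)&(hsv[:,1]<70)&(hsv[:,2]>110)&(A[:,2]>.128); print("rim",m.sum(),np.median(A[m],0),circ(A[m]),((A[m].min(0)+A[m].max(0))/2).round(4))
im,d,P=snap("side"); save(im,"s2.png")
E
```

```text
[0.5541 0.1401 0.2031] [[0.646, 0.763, -0.004], [0.763, -0.646, -0.0], [-0.003, -0.003, -1.0]]
8752 (array([   0,    0,  740, 4084,  486,  464, 2975,    3,    0,    0,    0]), array([0.115, 0.118, 0.121, 0.124, 0.127, 0.13 , 0.133, 0.136, 0.139,
       0.142, 0.145, 0.148]))
seal 3404 [0.61017025 0.20334625 0.12622606] (array([0.6099206 , 0.20308469]), np.float64(0.015676303598984743))
rim 3379 [0.61213999 0.20525798 0.13403009] (array([0.60973566, 0.20308964]), np.float64(0.030895762894644147)) [0.6097 0.2029 0.1334]
```

View pics/w3.png

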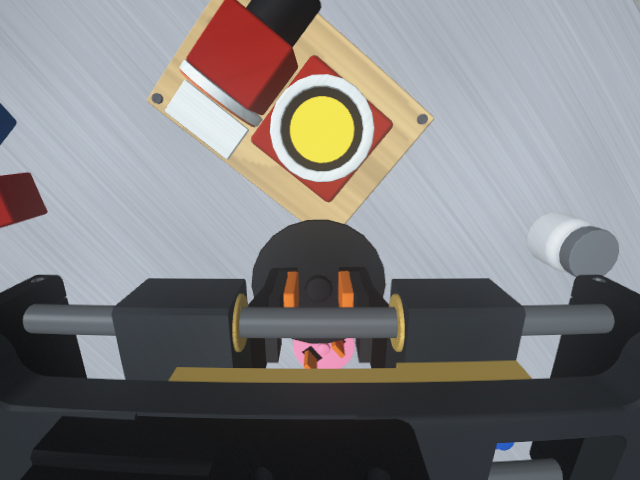

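View pics/s2.png

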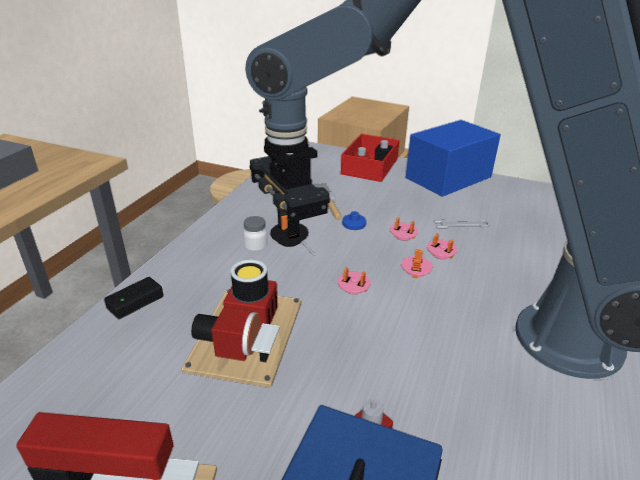

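```bash
python3 - <<'E'
from h import *
from scipy.optimize import least_squares
im,d,P=snap("wrist")
s=bot.read_state(); R=np.array(s["tcp_rot"]); p=np.array(s["position"])
X,u,v=cloud(P,d,d>0); L=(X-p)@R*1000  # tool mm
k=(np.hypot(L[:,0],L[:,1])<50)&(L[:,2]<45)&(L[:,2]>-15); L,u,v=L[k],u[k],v[k]
print(np.histogram(L[:,2],bins=np.arange(-15,46,3)))
f=(L[:,0]>5)&(u>250)&(u<390)&(v<300)&(L[:,2]>-2)&(L[:,2]<16); F=L[f]; print(len(F),np.median(F[:,2]),np.percentile(F[:,2],[5,95]))
n=np.linalg.lstsq(np.c_[F[:,:2],np.ones(len(F))],F[:,2],rcond=None)[0]; print("plane slope",n)
# outer edge: max radial per column
E=[]
for c in range(262,378,2):
    q=f&(u==c)
    if q.any(): i=np.argmin(np.where(q,v,999)); E.append(L[i,:2])
E=np.array(E); r=least_squares(lambda a:np.hypot(E[:,0]-a[0],E[:,1]-a[1])-37,[0,0],loss='soft_l1'); print("flange centre tool",r.x, np.abs(r.fun).mean(), circ(E))
b=L[(abs(L[:,1])<12)&(L[:,0]<20)&(u>300)&(u<336)&(v>270)&(v<305)]; print("boss",len(b),np.median(b,0))
hsv=cv2.cvtColor(im,cv2.COLOR_RGB2HSV).astype(int)[v,u]; o=(hsv[:,0]<20)&(hsv[:,1]>150)&(hsv[:,2]>60)
for sg in(-1,1):
    t=L[o&(L[:,1]*sg>0)]; print("tab",len(t),np.median(t,0),t.min(0),t.max(0))
print("to port tool mm",((np.array([.6098,.2030,.134])-p)@R*1000).round(1),p)
E
```

```text
(array([ 178,  171,  172,  162,  178,  608, 1161, 5643,   25,    0,    0,
          0,    0,    0,    0,    0,    0,    0,    0,    0]), array([-15, -12,  -9,  -6,  -3,   0,   3,   6,   9,  12,  15,  18,  21,
        24,  27,  30,  33,  36,  39,  42,  45]))
5644 6.592270643674608 [5.18374993 7.73366708]
plane slope [4.32181551e-02 1.90527508e-03 5.62402505e+00]
flange centre tool [-1.41887617  0.14254609] 0.13517349272581766 (array([-1.02859794,  0.14627304]), np.float64(36.656291524397155))
boss 1186 [-0.13534923 -0.11277126  5.17085141]
tab 233 [  7.52356153 -12.69944397  -6.04175791] [ -5.73451208 -16.21958842 -14.79382481] [  9.67365219 -10.65721484   6.0086886 ]
tab 272 [ 7.72028062 12.02267279 -3.20694961] [-36.76750941   7.44207827 -14.9857342 ] [ 8.69730338 16.23270382  7.02372898]
to port tool mm [86.2  0.9 69.3] [0.55356208 0.13798438 0.20359597]
```

```bash
cat > rel.py <<'E'
from h import *
from scipy.optimize import least_squares
R0=None
for it in range(3):
    im,d,P=snap("wrist"); m=np.array(bot.camera_model("wrist")["tool_from_camera"])
    K,D=P[0],P[1]; T=(K,D,m[:3,:3],m[:3,3])
    L,u,v=cloud(T,d,d>0); L=L*1000
    hsv=cv2.cvtColor(im,cv2.COLOR_RGB2HSV).astype(int)[v,u]
    rim=(hsv[:,1]<70)&(hsv[:,2]>130)&(L[:,2]>60)&(L[:,2]<80)&(np.hypot(L[:,0]-86,L[:,1])<42)
    y=(abs(hsv[:,0]-26)<7)&(hsv[:,1]>130)&(hsv[:,2]>80)&(v<250)
    f=(np.hypot(L[:,0],L[:,1])<50)&(L[:,0]>5)&(u>250)&(u<390)&(v<300)&(L[:,2]>2)&(L[:,2]<12)
    F=L[f]; n=np.linalg.lstsq(np.c_[F[:,:2],np.ones(len(F))],F[:,2],rcond=None)[0]
    A=L[rim]; n2=np.linalg.lstsq(np.c_[A[:,:2],np.ones(len(A))],A[:,2],rcond=None)[0]
    E=[]
    for c in range(262,378,2):
        q=f&(u==c)
        if q.any(): i=np.argmin(np.where(q,v,999)); E.append(L[i,:2])
    E=np.array(E); r=least_squares(lambda a:np.hypot(E[:,0]-a[0],E[:,1]-a[1])-37,[0,0],loss='soft_l1')
    print("flange",r.x.round(2),"plane",n.round(3),"rim",circ(A)[0].round(2),((A.min(0)+A.max(0))/2).round(1),np.median(A[:,2]).round(1),n2.round(3),"seal",np.median(L[y],0).round(1))
E
python3 rel.py
```

```text
flange [-2.06  0.66] plane [1.700e-02 2.000e-03 5.956e+00] rim [86.17  0.7 ] [85.9  1.1 73.1] 69.3 [-4.0000e-03 -0.0000e+00  6.9704e+01] seal [86.9  1.  77.1]
flange [-2.1   0.63] plane [1.800e-02 1.000e-03 5.922e+00] rim [86.4   0.11] [86.5  0.4 73.5] 69.7 [-3.0000e-03  1.0000e-03  7.0077e+01] seal [87.   0.3 77.6]
flange [-2.07  0.61] plane [1.40e-02 2.00e-03 6.01e+00] rim [86.39 -0.4 ] [86.6 -0.3 73.7] 70.2 [-3.0000e-03  2.0000e-03  7.0493e+01] seal [87.  -0.3 78. ]
```

Call:
move_arm(increments=[{"xyz": [0,0,0],"roll": 0,"grip": 36},{"xyz": [0,0,0],"roll": 0,"grip": 36},{"xyz": [0,0,0],"roll": 0,"grip": 36},{"xyz": [0,0,0],"roll": 0,"grip": 36},{"xyz": [0,0,0],"roll": 0,"grip": 36}])

```text
time_s: 7.27
position: [0.5551, 0.138, 0.2057]
tcp_rot: [[0.649, 0.761, 0.0], [0.761, -0.649, -0.0], [0.0, 0.0, -1.0]]
force: [0.9, -0.3, -1.1]
opening: 0.371
grasp_force: 30.0
```

```bash
python3 rel.py; python3 -c "
from h import *
s=bot.read_state();print(s['position'],np.array(s['tcp_rot']).round(3).tolist(),s['force'])"
```

```text
flange [-2.06  0.66] plane [1.500e-02 1.000e-03 5.981e+00] rim [84.94 -0.78] [85.  -0.7 72.4] 71.7 [-0.0000e+00  3.0000e-03  7.1724e+01] seal [85.2 -0.4 79.5]
flange [-2.09  0.64] plane [1.800e-02 1.000e-03 5.938e+00] rim [84.88 -0.7 ] [85.1 -0.5 72. ] 71.7 [-1.0000e-03  2.0000e-03  7.1749e+01] seal [85.2 -0.4 79.5]
flange [-2.07  0.64] plane [1.600e-02 1.000e-03 5.966e+00] rim [84.82 -0.64] [85.1 -0.7 72. ] 71.6 [-1.0000e-03  3.0000e-03  7.1764e+01] seal [85.2 -0.4 79.5]
[0.55510795 0.13822675 0.20562745] [[0.649, 0.761, 0.0], [0.761, -0.649, 0.0], [0.0, 0.0, -1.0]] [-0.5572128  -0.81688409 -0.85767761]
```

Call:
move_arm(increments=[{"xyz": [15,-0.3,0],"roll": 0,"grip": 36},{"xyz": [25,-0.4,5],"roll": 0,"grip": 36},{"xyz": [25,-0.3,10],"roll": 0,"grip": 36},{"xyz": [15,-0.3,5],"roll": 0,"grip": 36},{"xyz": [7,0,0],"roll": 0,"grip": 36}])

```text
time_s: 7.83
position: [0.611, 0.2069, 0.1841]
tcp_rot: [[0.648, 0.762, -0.001], [0.762, -0.648, 0.0], [-0.001, -0.001, -1.0]]
force: [0.2, 0.3, -1.2]
opening: 0.365
grasp_force: 30.0
```

Call:
move_arm(increments=[{"xyz": [0,0,5],"roll": 0,"grip": 36},{"xyz": [0,0,5],"roll": 0,"grip": 36},{"xyz": [0,0,5],"roll": 0,"grip": 36},{"xyz": [0,0,0],"roll": 0,"grip": 36},{"xyz": [0,0,0],"roll": 0,"grip": 36}])

```text
time_s: 8.25
position: [0.6098, 0.2045, 0.1702]
tcp_rot: [[0.649, 0.76, -0.001], [0.76, -0.649, -0.0], [-0.001, -0.001, -1.0]]
force: [0.0, 0.6, -0.8]
opening: 0.368
grasp_force: 30.0
```

Call:
move_arm(increments=[{"xyz": [0,0,0],"roll": 0,"grip": 36},{"xyz": [0,0,0],"roll": 0,"grip": 36},{"xyz": [0,0,0],"roll": 0,"grip": 36},{"xyz": [0,0,0],"roll": 0,"grip": 36},{"xyz": [0,0,0],"roll": 0,"grip": 36}])

```text
time_s: 8.67
position: [0.6106, 0.2053, 0.1708]
tcp_rot: [[0.649, 0.761, 0.0], [0.761, -0.649, 0.0], [0.0, 0.0, -1.0]]
force: [0.2, 0.7, -1.7]
opening: 0.37
grasp_force: 30.0
```

```bash
python3 - <<'E'
from h import *
im,d,P=snap("side"); A=im[170:330,150:350]; im2,d2,P2=snap("scene"); B=im2[120:280,320:520]
im3,_,_=snap("wrist")
save(np.hstack([cv2.resize(A,None,fx=2,fy=2),cv2.resize(B,None,fx=2,fy=2)]),"s3.png")
s=bot.read_state();print(s['position'],np.array(s['tcp_rot']).round(3).tolist(),s['force'])
save(im3,"w4.png")
E
```

```text
[0.61056758 0.20532075 0.17060751] [[0.649, 0.761, 0.0], [0.761, -0.649, -0.0], [0.0, 0.0, -1.0]] [ 0.21295328 -0.09612154 -2.23343296]
```

View pics/s3.png

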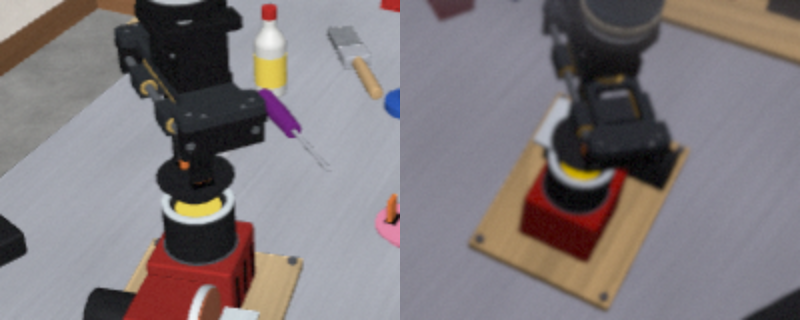

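Side crop: the flange is centred at about (197,177), just above the rim at (200,203). I'll check its lateral alignment against the projected model.

```bash
python3 - <<'E'
from h import *
for cam in("side","scene"):
    im,d,P=snap(cam)
    a=np.linspace(0,2*np.pi,72); c=np.c_[np.cos(a),np.sin(a)]
    X,u,v=cloud(P,d,d>0); r=np.hypot(X[:,0]-.6097,X[:,1]-.2033)
    for nm,R,zt in(("flange",.037,.1646),("rim",.035,.134)):
        q=proj(P,np.c_[c*R+[.6097,.2033],np.full(72,zt)]); print(cam,nm,"pred u",q.min(0).round(1),q.max(0).round(1))
    hsv=cv2.cvtColor(im,cv2.COLOR_RGB2HSV).astype(int)[v,u]
    # flange via depth
    f=(r<.045)&(abs(X[:,2]-.1646)<.004); print(" flange obs",f.sum(),u[f].min(),u[f].max(),v[f].min(),v[f].max(),X[f].min(0).round(4),X[f].max(0).round(4))
    g=(r<.045)&(X[:,2]>.085)&(X[:,2]<.138)&(X[:,2]<.150); print(" tube obs",u[g].min(),u[g].max(),X[g].min(0).round(4),X[g].max(0).round(4))
    if cam=="side":
        for row in range(250,268,2): w=f&(v==row); print(row,u[w].min() if w.any() else 0,u[w].max() if w.any() else 0,end=" | ")
        print()
        for row in range(268,290,2): w=g&(v==row); print(row,u[w].min() if w.any() else 0,u[w].max() if w.any() else 0,end=" | ")
E
```

```text
side flange pred u [227.3 245.2] [267.  267.6]
side rim pred u [229.8 258.7] [266.6 280.3]
 flange obs 521 228 267 247 269 [0.571  0.1658 0.1607] [0.6446 0.2409 0.168 ]
 tube obs 231 268 [0.5732 0.1738 0.085 ] [0.6439 0.2396 0.1365]
250 234 264 | 252 231 265 | 254 230 266 | 256 229 267 | 258 228 267 | 260 229 266 | 262 229 265 | 264 230 263 | 266 234 260 | 
268 232 266 | 270 231 267 | 272 231 267 | 274 231 267 | 276 231 267 | 278 232 267 | 280 232 267 | 282 232 267 | 284 232 267 | 286 232 268 | 288 233 268 | scene flange pred u [395.  175.2] [431.6 205.3]
scene rim pred u [394.3 184.8] [428.2 212.9]
 flange obs 271 396 411 178 205 [0.5724 0.1653 0.1607] [0.627  0.2133 0.1677]
 tube obs 392 426 [0.5718 0.1649 0.085 ] [0.6463 0.2194 0.1373]
```

Call:
move_arm(increments=[{"xyz": [0,0,4],"roll": 0,"grip": 36},{"xyz": [0,0,3],"roll": 0,"grip": 36},{"xyz": [0,0,2],"roll": 0,"grip": 36},{"xyz": [0,0,2],"roll": 0,"grip": 36},{"xyz": [0,0,1.5],"roll": 0,"grip": 36}])

```text
time_s: 9.33
position: [0.6104, 0.2052, 0.1575]
tcp_rot: [[0.649, 0.761, -0.001], [0.761, -0.649, -0.0], [-0.001, -0.0, -1.0]]
force: [0.0, 0.5, -1.4]
opening: 0.371
grasp_force: 30.0
```

Call:
move_arm(increments=[{"xyz": [0,0,0],"roll": 0,"grip": 36},{"xyz": [0,0,0],"roll": 0,"grip": 36},{"xyz": [0,0,0],"roll": 0,"grip": 36}])

```text
time_s: 9.58
position: [0.6106, 0.2053, 0.1581]
tcp_rot: [[0.649, 0.761, 0.0], [0.761, -0.649, 0.0], [0.0, 0.0, -1.0]]
force: [0.3, -0.8, -1.6]
opening: 0.37
grasp_force: 30.0
```

Call:
move_arm(increments=[{"xyz": [0,0,1.5],"roll": 0,"grip": 36},{"xyz": [0,0,1],"roll": 0,"grip": 36},{"xyz": [0,0,1],"roll": 0,"grip": 36},{"xyz": [0,0,0],"roll": 0,"grip": 36}])

```text
time_s: 9.92
position: [0.6103, 0.2053, 0.1543]
tcp_rot: [[0.649, 0.761, -0.001], [0.761, -0.649, -0.0], [-0.0, -0.0, -1.0]]
force: [0.9, -0.2, -0.6]
opening: 0.368
grasp_force: 30.0
```

Call:
move_arm(increments=[{"xyz": [0,0,1.5],"roll": 0,"grip": 36},{"xyz": [0,0,1],"roll": 0,"grip": 36},{"xyz": [0,0,0],"roll": 0,"grip": 36}])

```text
time_s: 10.17
position: [0.6107, 0.2053, 0.1522]
tcp_rot: [[0.649, 0.761, 0.0], [0.761, -0.649, 0.0], [0.0, 0.0, -1.0]]
force: [-0.5, -0.2, -0.0]
opening: 0.372
grasp_force: 30.0
```

Entering cleanly, the seal contact should come next.

Call:
move_arm(increments=[{"xyz": [0,0,1],"roll": 0,"grip": 36},{"xyz": [0,0,1],"roll": 0,"grip": 36},{"xyz": [0,0,1],"roll": 0,"grip": 36},{"xyz": [0,0,0],"roll": 0,"grip": 36}])

```text
time_s: 10.5
position: [0.6107, 0.2053, 0.1494]
tcp_rot: [[0.649, 0.761, 0.0], [0.761, -0.649, 0.0], [0.0, 0.0, -1.0]]
force: [-1.5, 0.1, 3.7]
opening: 0.369
grasp_force: 30.0
```

Call:
move_arm(increments=[{"xyz": [0,0,1],"roll": 0,"grip": 36},{"xyz": [0,0,1],"roll": 0,"grip": 36},{"xyz": [0,0,0],"roll": 0,"grip": 36},{"xyz": [0,0,0],"roll": 0,"grip": 36}])

```text
time_s: 10.83
position: [0.6107, 0.2053, 0.1474]
tcp_rot: [[0.649, 0.761, 0.0], [0.761, -0.649, 0.0], [0.0, 0.0, -1.0]]
force: [-1.0, 0.1, 4.6]
opening: 0.375
grasp_force: 30.0
```

Call:
move_arm(increments=[{"xyz": [0,0,1],"roll": 0,"grip": 36},{"xyz": [0,0,1],"roll": 0,"grip": 36},{"xyz": [0,0,0.5],"roll": 0,"grip": 36},{"xyz": [0,0,0],"roll": 0,"grip": 36}])

```text
time_s: 11.17
position: [0.6107, 0.2054, 0.1452]
tcp_rot: [[0.649, 0.761, 0.001], [0.761, -0.649, 0.0], [0.0, 0.0, -1.0]]
force: [-2.0, -0.3, 7.1]
opening: 0.367
grasp_force: 30.0
```

Call:
move_arm(increments=[{"xyz": [0,0,0.4],"roll": 0,"grip": 36},{"xyz": [0,0,0],"roll": 0,"grip": 36},{"xyz": [0,0,0],"roll": 0,"grip": 36}])

```text
time_s: 11.42
position: [0.6107, 0.2054, 0.145]
tcp_rot: [[0.649, 0.761, 0.001], [0.761, -0.649, 0.0], [0.001, 0.0, -1.0]]
force: [-2.4, -0.0, 7.2]
opening: 0.371
grasp_force: 30.0
```

Call:
move_arm(increments=[{"xyz": [0,0,0.5],"roll": 0,"grip": 36},{"xyz": [0,0,0],"roll": 0,"grip": 36},{"xyz": [0,0,0],"roll": 0,"grip": 36}])

```text
time_s: 11.67
position: [0.6107, 0.2054, 0.1446]
tcp_rot: [[0.649, 0.761, 0.001], [0.761, -0.649, 0.0], [0.001, 0.0, -1.0]]
force: [-1.4, -0.1, 8.8]
opening: 0.372
grasp_force: 30.0
```

Call:
move_arm(increments=[{"xyz": [0,0,0],"roll": 0,"grip": 42},{"xyz": [0,0,0],"roll": 0,"grip": 46},{"xyz": [0,0,0],"roll": 0,"grip": 50},{"xyz": [0,0,0],"roll": 0,"grip": 54},{"xyz": [0,0,0],"roll": 0,"grip": 58}])

```text
time_s: 12.08
position: [0.6109, 0.2055, 0.144]
tcp_rot: [[0.649, 0.761, 0.001], [0.761, -0.649, 0.001], [0.001, 0.0, -1.0]]
force: [-0.2, -0.0, -0.9]
opening: 0.539
grasp_force: 0.0
```

Call:
move_arm(increments=[{"xyz": [0,0,0],"roll": 0,"grip": 62},{"xyz": [0,0,0],"roll": 0,"grip": 66},{"xyz": [0,0,0],"roll": 0,"grip": 70},{"xyz": [0,0,0],"roll": 0,"grip": 75},{"xyz": [0,0,0],"roll": 0,"grip": 75}])

```text
time_s: 12.5
position: [0.6105, 0.2052, 0.1433]
tcp_rot: [[0.649, 0.761, -0.0], [0.761, -0.649, -0.0], [-0.0, -0.0, -1.0]]
force: [0.0, -0.9, 0.1]
opening: 0.729
grasp_force: 0.0
```

Call:
move_arm(increments=[{"xyz": [0,0,-5],"roll": 0,"grip": 75},{"xyz": [0,0,-15],"roll": 0,"grip": 75},{"xyz": [0,0,-20],"roll": 0,"grip": 75},{"xyz": [0,0,-20],"roll": 0,"grip": 80},{"xyz": [0,0,-20],"roll": 0,"grip": 80}])

```text
time_s: 12.92
position: [0.6105, 0.2053, 0.2247]
tcp_rot: [[0.649, 0.761, -0.0], [0.761, -0.649, 0.0], [-0.0, -0.0, -1.0]]
force: [0.1, 0.7, -0.0]
opening: 0.789
grasp_force: 0.0
```

Call:
move_arm(increments=[{"xyz": [-10,0,-10],"roll": 0,"grip": 80},{"xyz": [-10,0,-5],"roll": 0,"grip": 80},{"xyz": [0,0,0],"roll": 0,"grip": 80},{"xyz": [0,0,0],"roll": 0,"grip": 80},{"xyz": [0,0,0],"roll": 0,"grip": 80}])

```text
time_s: 13.33
position: [0.5967, 0.1897, 0.2375]
tcp_rot: [[0.649, 0.761, -0.002], [0.761, -0.649, -0.0], [-0.002, -0.002, -1.0]]
force: [-0.0, 0.3, -0.5]
opening: 0.799
grasp_force: 0.0
```

```bash
python3 - <<'E'
from h import *
im,d,P=snap("wrist"); save(im,"w5.png")
X,u,v=cloud(P,d,d>0); r=np.hypot(X[:,0]-.6097,X[:,1]-.2033)
hsv=cv2.cvtColor(im,cv2.COLOR_RGB2HSV).astype(int)[v,u]; o=(hsv[:,0]<20)&(hsv[:,1]>150)&(hsv[:,2]>60)&(r<.04)&(X[:,2]>.155)
A=X[o]; k,lab,cen=cv2.kmeans(A.astype(np.float32),2,None,(3,50,1e-5),5,0); print("tab tops",cen,np.linalg.norm(cen[0]-cen[1]),cen.mean(0))
f=(r<.042)&(hsv[:,2]<90)&(X[:,2]>.128)&(X[:,2]<.148); F=X[f]; q=np.linalg.lstsq(np.c_[F[:,:2]-[.6097,.2033],np.ones(len(F))],F[:,2],rcond=None)[0]; print(len(F),"flange plane",q.round(4),((F.min(0)+F.max(0))/2).round(4))
E
```

```text
tab tops [[0.5958874  0.21742119 0.16725312]
 [0.6257367  0.1918887  0.16741385]] 0.03927994 [0.61081207 0.20465495 0.16733348]
5841 flange plane [-0.0028 -0.001   0.1411] [0.61   0.2039 0.1429]
```

View pics/w5.png

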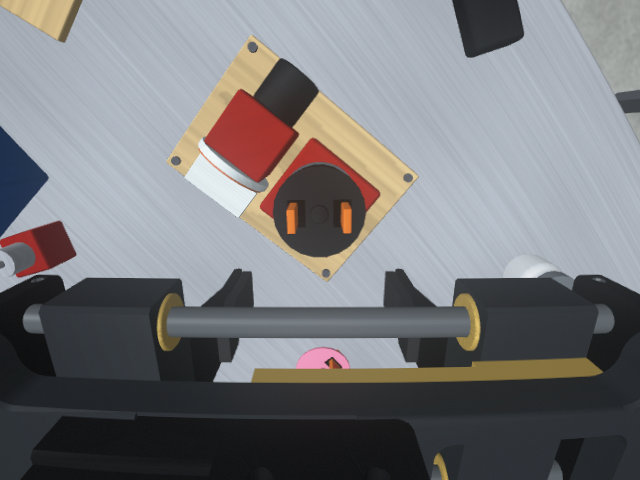

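The cap sits level in the port at (319,212). The flange is about 2.5 mm above the rim, and the tab spacing is 39 mm, the same as when free, so it is latched. The gripper is clear.

```bash
python3 -c "
from rig import bot
print(bot.hand_in())"
```

```text
the job is handed in; nothing more can be done
None
```

The job is handed in, but the rig did not return a verdict. The last wrist view shows the black cap level in the sander's dust port, tabs out and apparently latched under the rim, with the gripper clear.

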